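# Close the loaded tray sealer

### The arm

A 6-joint arm with a two-finger parallel gripper is mounted at the origin on a cart in front of the work surface, level with it; the furniture and walls round the work are solid. World frame = base frame: x ahead of the robot, y to its left, z up, the work surface at z = 0. Lengths are in m, angles in degrees, forces in N, time in s.
With the tool pointing down it reaches from about 0.35 to 0.85 m from the base axis. Payload 8.1 kg.
Tool frame: the origin (TCP) lies midway between the tips of the shut fingers; the grasp point (between the pads) lies 19 mm behind it (robot.tcp_to_grasp is the z of the grasp point in the tool frame, in m); z points along the fingers, y is the line along which they close (so a half turn about z gives the same grasp; the last joint's range is limited). The gripper opens to 93 mm and grips with 3 to 60 N. Pads are 15 mm wide; open, the fingers measure 128 mm over their backs; the gripper's body (75 mm by 188 mm) begins 65 mm behind the grasp point.
Start: joints at [63.575, 7.471, 85.268, -0, 87.261, -4.893], TCP at [0.22, 0.558, 0.219] pointing down, gripper open.
Joint ranges: [-169.43, 169.43], [-51.17, 129.36], [1.28, 143.12], [-76.62, 256.62], [0, 156.53], [-152.29, 152.29]. Speed limits (degrees/s): [136.94, 136.94, 159.86, 180, 180, 180].

### API

Orientations are given as a 3x3 rotation matrix whose columns are the frame's x, y, z axes.
In Python, from workcell import robot, optics, finish_job, get_obs gives the robot as it stands (robot), with the cameras (optics), the job as plain functions and the readings as plain functions.
- The arm moves only by the tool send_path, called after ">>>" by a JSON object that holds its "op" and its "data". Schema: {"type":"object","properties":{"rows":{"type":"string"},"only":{"type":"string"},"quiet":{"type":"boolean"},"lines":{"type":"string"}},"required":["rows"],"additionalProperties":false}. rows is a string of 1 to 20 rows, parted by a bar, with the numbers parted by commas; each row has 7 numbers: dx, dy, dz in normalised numbers (1 is 0.8 m), then a rotation vector rx, ry, rz in fractions of the full range, 1 being 90 degrees, then the finger opening in m; each row is the pose to reach, as a shift and turn from the pose commanded when the call began, along the tool's axes at that moment; what a row does not reach only later rows make up. A row lasts 1/10 s, in which the tool goes at most 0.05 m and 8.59 degrees, less where a joint would pass 70% of its speed; a pose out of reach is approached as far as the arm can. The fingers move at their own pace and stop on an object; the grip force is fixed at half the most. Time passes only in rows, so rows that do not move let the fingers close. The tool returns the time, the measured TCP pose, the force, the opening and the grip force at its end. only (a regular expression) keeps the lines of the reply that match it, lines (a string "A,B") keeps lines A to B, and quiet returns only ok. A shift or turn number past 1, either way, is cut back to 1. Input that does not fit is refused with a message, and nothing moves.
- get_obs(): the state, without advancing time (a new reading comes with each control period).
- optics.snapshot(name): name is "side" or "top"; returns the picture (480x640x3 uint8, red, green, blue); there is no depth.
- optics.get_calibration(name): a dict with "fx", "fy", "cx", "cy" (pixels), "k1" (the pictures are not rectified: a ray, as slopes to the right and down, at radius r is drawn at 1 + k1 r^2 times it, then the intrinsics apply), "rvec" (rotation vector, rad) and "tvec" (3), from world to camera coordinates, as OpenCV has them. Camera axes: x right, y down, z forward; pixel columns grow to the right and rows downward; lengths in m; the calibration is good to about 2 mm. A picture is of the moment at which its call begins. get_calibration takes no time and is no camera call.
- finish_job(): hands the job in; it is judged then, once.
The state is a dict: "t": time; "joint_pos": joint angles; "qd": joint speeds; "joint_efforts": joint torques, N m; "tcp_pos": TCP position; "tcp_rot": TCP orientation; "force": force on the tool from outside, world axes, zero at the start; "wrist_torque": the same for the moment, N m; "gripper_width": finger opening in m; "gripper_force": force on a finger pad.
Only numpy, scipy, OpenCV 4.12 (cv2) and the standard library are available. Lean on these libraries where they do the work, as an engineer would, in place of code of your own. Each camera call takes 0.05 s, during which the arm holds its last target. There are 200 camera calls.

### The job

Two table-top tray sealers stand open side by side; one has a clear pack of croquettes in its well, the other is empty. Lower the lid of the one with the croquettes gently by its bar handle, without letting it drop or slam, until it rests fully down on the base, then let go. Leave the empty sealer open.

Things in the scene. Friction and masses are not known exactly. Their poses are not given: they have to be found in the camera images.
- sealer_a: the tray sealer to close, left or right of the other: fixed stainless base 190 (deep) x 200 x 52 mm, clear pack of croquettes in its well; front (small black panel) to the robot, turned up to 0.2 rad. Origin: underside, on the table; x to the back, y along the width to the robot's left, z up. Front face at x = -90 mm. Hinge axis of the lid: parallel to y, through x = +85, z = 62 mm
- lid_a (a joint): angle of this sealer's lid, rad: 0 = level, down on its stop; grows as it opens upward; starts at 0.9 to 1.2 (up, leaning to the robot). Steel plate 200 mm wide, 450 g. Hinge friction holds it up above about 0.7 rad; lower down it falls by itself if not held
- grip_a (a point): middle of this lid's handle: round black bar 14 mm thick, 130 mm free length along y, 240 mm from the hinge axis, in the lid's plane, 65 mm out from its front edge on two thin side arms (fingers pass on both sides). Lid down: 62 mm above the table, 65 mm in front of the base. Gripped lightly (10 N) from above, the bar turns between the fingers. Axes: x to the hinge, y along the bar
- lid_b (a joint): angle of the lid of the other, empty sealer (same build and size, standing on the other side of the robot's x axis, its lid up to about 300 mm high): starts between 0.9 and 1.2 and is to stay open

How it is judged:
By the outcome, as a careful person would: the job done as asked, in the order asked, and still so for the second after the job is handed in, with the robot touching nothing.
It also fails if it takes over 38 s, if anything falls off the work surface, if the arm or the gripper's body presses on something with over 40 N, if the wrist force passes 120 N, or if a joint passes its speed limit or range.

## Working session

There is one attempt and no reset: what is moved stays moved. The work goes in short steps, Python scripts to look and compute and a tool call to move; the robot and the scene stay as the last step left them, time stands still between calls to the robot, and variables do not carry over. Pictures are saved under pics/ and viewed, at most 10 in all, crops included, and the job is handed in when it is done.

```bash
ls; mkdir -p pics
```

Run:
```python
from workcell import robot, optics, finish_job, get_obs
import cv2
for n in("side","top"):
    cv2.imwrite(f"pics/{n}0.png",optics.snapshot(n)[:,:,::-1]); print(n,optics.get_calibration(n))
print(get_obs(),robot.tcp_to_grasp)
```

```text
pics
workcell.py
side {'fx': 441.3110814537861, 'fy': 441.3110814537861, 'cx': 318.82154531222886, 'cy': 240.34681098856433, 'k1': -0.06057507692736949, 'rvec': array([ 0.05497846, -2.81993249,  1.36473906]), 'tvec': array([0.5500308 , 0.07606406, 1.00896503])}
top {'fx': 535.766602524866, 'fy': 535.766602524866, 'cx': 328.58806678371417, 'cy': 233.81353496611518, 'k1': -0.017571341036356772, 'rvec': array([ 2.18128948, -2.16425995,  0.0664598 ]), 'tvec': array([-0.00648192,  0.55118928,  1.24586852])}
{'t': 0.1, 'joint_pos': array([ 6.35769921e+01,  7.50934825e+00,  8.53217626e+01, -1.78088590e-03,
        8.72605251e+01, -4.89338475e+00]), 'qd': array([-0.09508756, -0.08266656, -0.05735599,  0.03411446, -0.05184321,
        0.0011945 ]), 'joint_efforts': array([ 3.64444413e-04, -5.61342216e+01, -4.93096089e+01,  7.70265888e-02,
        2.90042278e-02, -9.58120943e-07]), 'tcp_pos': array([0.21996139, 0.55769411, 0.21771951]), 'tcp_rot': array([[-9.30228473e-01,  3.66980273e-01, -6.83897829e-04],
       [ 3.66980895e-01,  9.30227355e-01, -1.44608416e-03],
       [ 1.05496111e-04, -1.59616609e-03, -9.99998721e-01]]), 'force': array([-0.70033579,  0.08408651,  0.90735479]), 'wrist_torque': array([0.03275704, 0.03785799, 0.05283437]), 'gripper_force': 0.0, 'gripper_width': 0.09316338765547215} -0.0188
```

View pics/side0.png

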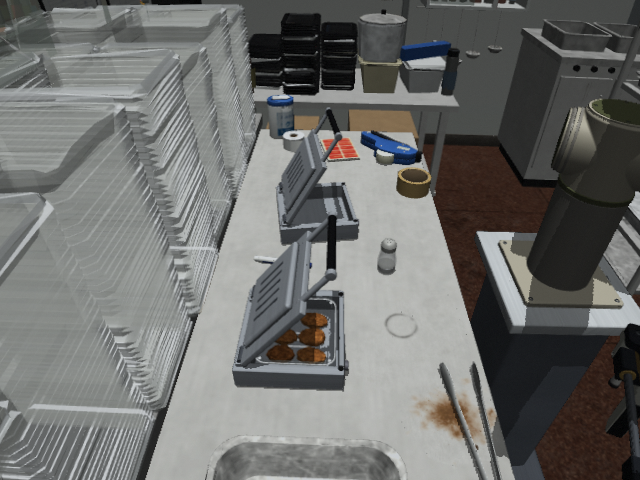

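View pics/top0.png

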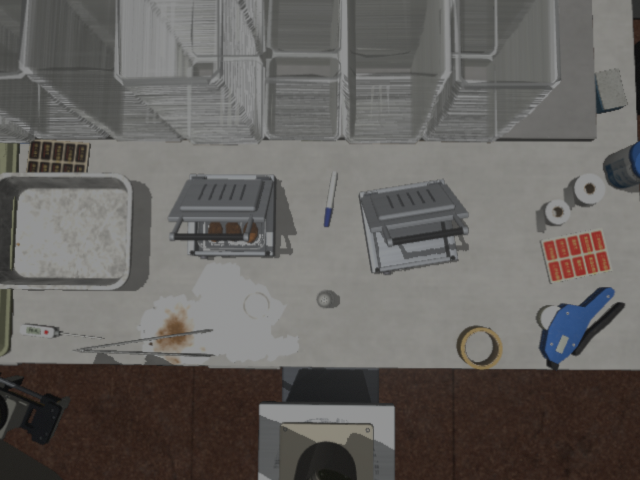

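The croquette sealer is the robot-left one: in the top view it is at about (223,215) with its bar at (175–257, 237). In the side view its base is at about (290,340) and its bar at about (331,245). The empty sealer is at the top-view right, at about (412,225). Next I'll segment both bars.

Create h.py:
```python
import numpy as np,cv2
from workcell import robot, optics, finish_job, get_obs
def cam(n):
    c=optics.get_calibration(n);R=cv2.Rodrigues(np.array(c["rvec"]))[0];return c,R,np.array(c["tvec"])
def ray(n,p):
    c,R,t=cam(n);q=np.array([(p[0]-c["cx"])/c["fx"],(p[1]-c["cy"])/c["fy"]]);s=q.copy()
    for _ in range(10): s=q/(1+c["k1"]*(s@s))
    d=R.T@np.array([*s,1.]);return -R.T@t,d/np.linalg.norm(d)
def plane(n,p,z):
    o,d=ray(n,p);return o+d*(z-o[2])/d[2]
def tri(a,b):
    o1,d1=ray("side",a);o2,d2=ray("top",b)
    k=np.linalg.lstsq(np.c_[d1,-d2],o2-o1,rcond=None)[0];A=o1+k[0]*d1;B=o2+k[1]*d2
    return (A+B)/2,np.linalg.norm(A-B)
```

Run:
```python
import cv2,numpy as np
s=cv2.imread("pics/side0.png");t=cv2.imread("pics/top0.png")
for n,im,(x0,y0,x1,y1) in(("side",s,(300,200,350,300)),("top",t,(160,215,285,265))):
    m=(im[y0:y1,x0:x1].max(2)<45).astype(np.uint8)
    k,l,st,c=cv2.connectedComponentsWithStats(m)
    for i in range(1,k):
        if st[i,4]>15:
            pts=np.argwhere(l==i)[:,::-1]+[x0,y0];print(n,st[i],cv2.minAreaRect(pts.astype(np.float32)))
a=cv2.resize(s[200:400,220:360],None,fx=2.9,fy=2.9,interpolation=2);b=cv2.resize(t[165:270,155:290],None,fx=2.9,fy=2.9,interpolation=2)
o=np.zeros((580,800,3),np.uint8);o[:a.shape[0],:a.shape[1]]=a;o[:b.shape[0],408:408+b.shape[1]]=b[:,:392];cv2.imwrite("pics/c1.png",o)
```

```text
side [44  0  6 20 48] ((347.582763671875, 209.18150329589844), (19.638774871826172, 2.8216629028320312), 73.61045837402344)
side [ 11  15  26  54 473] ((323.3939514160156, 241.28692626953125), (24.858036041259766, 53.165889739990234), 1.8476102352142334)
side [33 97  6  3 18] ((335.5, 298.0), (2.0, 5.0), 90.0)
```

View pics/c1.png

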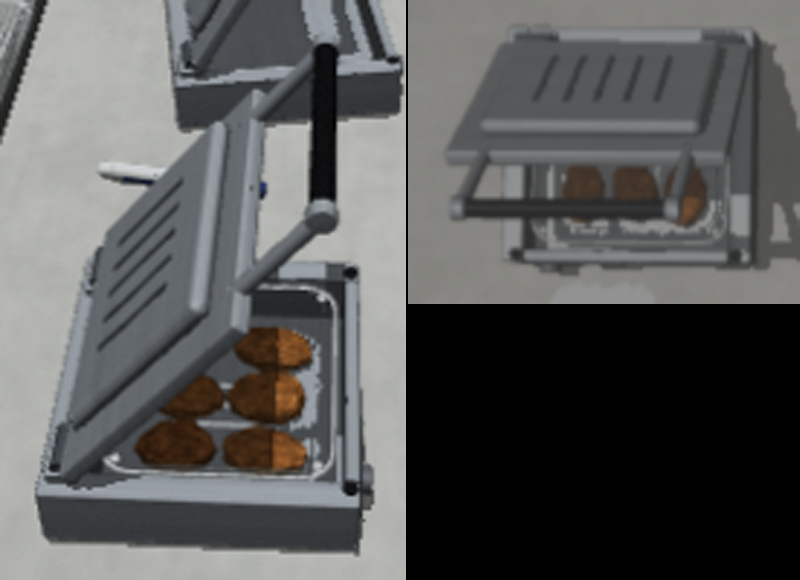

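The crop shows the black bar clearly. In the side view its ends are at about (332,223) far and (331,269) near. In the top view they are at about (175,237) left and (245,237) right.

Run:
```python
from h import *
L,e1=tri((330.7,269),(174.7,236.7));R,e2=tri((332.1,223.4),(244.7,236.7))
print(L,e1,R,e2,"len",np.linalg.norm(L-R));M=(L+R)/2
yaw=np.arctan2(-(L-R)[0],(L-R)[1]);print("mid",M,"yaw",yaw)
print("lid angle",np.arcsin((M[2]-.062)/.24))
a=np.arcsin((M[2]-.062)/.24);hx=M[:2]+.24*np.cos(a)*np.array([np.cos(yaw),np.sin(yaw)])
print("hinge",hx)
# base front top corners/back from top view at z=.052
for p in((191,255),(276,257),(188,176.5),(276,177.5)): print(p,plane("top",p,.052))
for p in((234,384),(344.5,386.5)): print("side",p,plane("side",p,0))
```

```text
[0.5250161  0.29179488 0.25654704] 9.929510408605399e-05 [0.52564774 0.15850646 0.24039453] 0.002954185672417315 len 0.1342650543613235
mid [0.52533192 0.22515067 0.24847078] yaw 0.004738830639115588
lid angle 0.889825015476856
hinge [0.67642174 0.22586666]
(191, 255) [0.49735872 0.3154111  0.052     ]
(276, 257) [0.49434293 0.11809706 0.052     ]
(188, 176.5) [0.68116131 0.32784971 0.052     ]
(276, 177.5) [0.67975004 0.12113171 0.052     ]
side (234, 384) [0.68949155 0.31881637 0.        ]
side (344.5, 386.5) [0.4939595  0.31540016 0.        ]
```

Measurements agree with the given sizes:
- **Base:** front at x≈0.495, width about 0.2, yaw≈0, hinge near x≈0.671.
- **Bar:** about (0.524, 0.221, 0.25), with the lid near 0.91 rad.

I'll move above the bar, with the tool y axis turned onto world x.

Careful with the scale: shifts go in shares of 0.8 m and turns go in shares of 90 degrees. That gives: -0.406 m is -0.5075, -0.06 m is -0.075, 68.5 degrees is 0.7611.

>>> {"op": "send_path", "data": {"rows": "0,0,-0.0625,0,0,0,0.06 | 0,0,-0.125,0,0,0,0.06 | -0.05,-0.025,-0.125,0,0,0.0889,0.06 | -0.1,-0.05,-0.125,0,0,0.1778,0.06 | -0.15,-0.075,-0.125,0,0,0.2667,0.06 | -0.2,-0.1,-0.125,0,0,0.3556,0.06 | -0.25,-0.125,-0.125,0,0,0.4444,0.06 | -0.3,-0.15,-0.125,0,0,0.5333,0.06 | -0.35,-0.175,-0.125,0,0,0.6222,0.06 | -0.4,-0.2,-0.125,0,0,0.7111,0.06 | -0.45,-0.225,-0.125,0,0,0.7611,0.06 | -0.5075,-0.2525,-0.125,0,0,0.7611,0.06 | -0.5075,-0.2525,-0.125,0,0,0.7611,0.06 | -0.5075,-0.2525,-0.125,0,0,0.7611,0.06"}}

```text
t: 1.5
tcp_pos: [0.524, 0.2201, 0.3178]
tcp_rot: [[0.003, 1.0, -0.002], [1.0, -0.003, -0.0], [-0.0, -0.002, -1.0]]
force: [-0.8, 0.4, -0.0]
gripper_width: 0.0601
gripper_force: 0.0
```

Run:
```python
from h import *
o=get_obs();print(o["tcp_pos"],o["tcp_rot"].round(3),o["gripper_width"])
s=optics.snapshot("side")[:,:,::-1];t=optics.snapshot("top")[:,:,::-1]
im=np.hstack([cv2.resize(s[120:320,240:400],None,fx=2.5,fy=2.5),cv2.resize(t[150:350,140:300],None,fx=2.5,fy=2.5)]);cv2.imwrite("pics/c2.png",im)
```

```text
[0.52403968 0.22011391 0.31778943] [[ 0.003  1.    -0.002]
 [ 1.    -0.003 -0.   ]
 [-0.    -0.002 -1.   ]] 0.06013936346514539
```

View pics/c2.png

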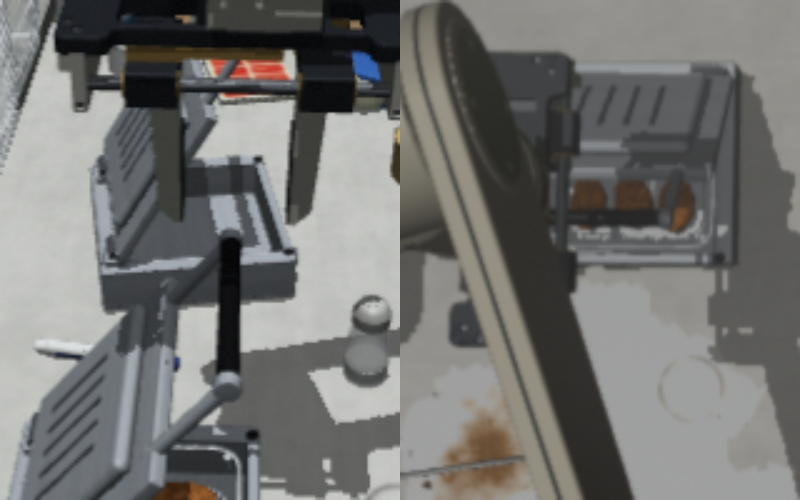

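The fingers straddle the bar in the side crop: tips at crop x≈172 and 300, bar at x≈230. I'll descend 86 mm and close.

To row units: 0.086 m is 0.1075, 0.06 m is 0.075.

>>> {"op": "send_path", "data": {"rows": "0,0,0.0375,0,0,0,0.06 | 0,0,0.075,0,0,0,0.06 | 0,0,0.1075,0,0,0,0.06 | 0,0,0.1075,0,0,0,0.06 | 0,0,0.1075,0,0,0,0.03 | 0,0,0.1075,0,0,0,0.02 | 0,0,0.1075,0,0,0,0.012 | 0,0,0.1075,0,0,0,0.008 | 0,0,0.1075,0,0,0,0.008 | 0,0,0.1075,0,0,0,0.008 | 0,0,0.1075,0,0,0,0.008"}}

```text
t: 2.7
tcp_pos: [0.5238, 0.2212, 0.2328]
tcp_rot: [[0.001, 1.0, 0.0], [1.0, -0.001, 0.0], [0.0, 0.0, -1.0]]
force: [0.1, 0.3, 0.7]
gripper_width: 0.0135
gripper_force: 30.0
```

Run:
```python
from h import *
s=optics.snapshot("side")[:,:,::-1];cv2.imwrite("pics/c3.png",cv2.resize(s[150:350,240:400],None,fx=3,fy=3))
```

```text
(no output)
```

View pics/c3.png

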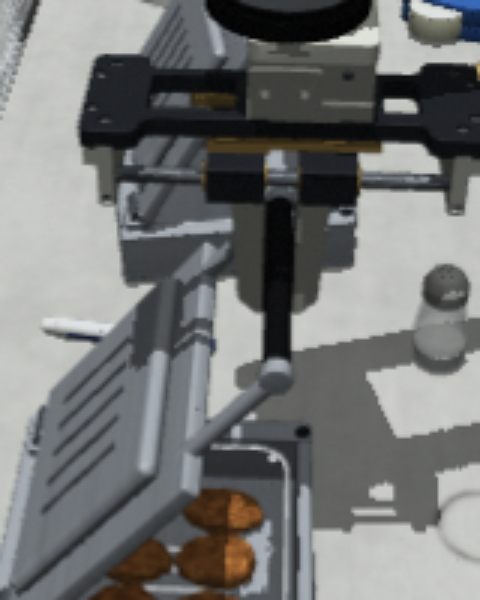

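The bar is held: opening 13.5 mm, 30 N. The grasp height of 0.2516 matches the arc geometry. Next I'll work out the arc in tool axes.

Run:
```python
import numpy as np
for a in np.arange(.912,-.02,-.038): print(round(a,3),"dy %.4f dz %.4f"%(.671-.24*np.cos(a)-.524,.2517-.062-.24*np.sin(a)))
```

```text
0.912 dy 0.0001 dz -0.0001
0.874 dy -0.0070 dz 0.0056
0.836 dy -0.0139 dz 0.0116
0.798 dy -0.0206 dz 0.0179
0.76 dy -0.0270 dz 0.0244
0.722 dy -0.0331 dz 0.0311
0.684 dy -0.0390 dz 0.0380
0.646 dy -0.0446 dz 0.0452
0.608 dy -0.0500 dz 0.0526
0.57 dy -0.0551 dz 0.0602
0.532 dy -0.0598 dz 0.0680
0.494 dy -0.0643 dz 0.0759
0.456 dy -0.0685 dz 0.0840
0.418 dy -0.0723 dz 0.0923
0.38 dy -0.0759 dz 0.1007
0.342 dy -0.0791 dz 0.1092
0.304 dy -0.0820 dz 0.1179
0.266 dy -0.0846 dz 0.1266
0.228 dy -0.0868 dz 0.1355
0.19 dy -0.0887 dz 0.1444
0.152 dy -0.0902 dz 0.1534
0.114 dy -0.0914 dz 0.1624
0.076 dy -0.0923 dz 0.1715
0.038 dy -0.0928 dz 0.1806
-0.0 dy -0.0930 dz 0.1897
```

To row units: -0.039 m is -0.0488, 0.038 m is 0.0475.

>>> {"op": "send_path", "data": {"rows": "0,-0.0088,0.007,0,0,0,0.008 | 0,-0.0175,0.0145,0,0,0,0.008 | 0,-0.0258,0.0224,0,0,0,0.008 | 0,-0.0338,0.0305,0,0,0,0.008 | 0,-0.0413,0.0388,0,0,0,0.008 | 0,-0.0488,0.0475,0,0,0,0.008"}}

```text
t: 3.35
tcp_pos: [0.4842, 0.2214, 0.194]
tcp_rot: [[0.0, 1.0, 0.0], [1.0, -0.0, 0.0], [0.0, 0.0, -1.0]]
force: [2.5, 1.8, -0.1]
gripper_width: 0.013
gripper_force: 30.0
```

To row units: 0.0712 m is 0.089, 0.038 m is 0.0475.

>>> {"op": "send_path", "data": {"rows": "0,-0.007,0.009,0,0,0,0.008 | 0,-0.0138,0.0183,0,0,0,0.008 | 0,-0.02,0.0278,0,0,0,0.008 | 0,-0.026,0.0375,0,0,0,0.008 | 0,-0.0316,0.0475,0,0,0,0.008 | 0,-0.0369,0.0575,0,0,0,0.008 | 0,-0.0416,0.0679,0,0,0,0.008 | 0,-0.0463,0.0784,0,0,0,0.008 | 0,-0.05,0.089,0,0,0,0.008"}}

```text
t: 4.25
tcp_pos: [0.4447, 0.2214, 0.1229]
tcp_rot: [[0.001, 1.0, 0.001], [1.0, -0.001, 0.0], [0.0, 0.001, -1.0]]
force: [3.1, 3.8, -0.9]
gripper_width: 0.013
gripper_force: 30.0
```

To row units: 0.072 m is 0.09, 0.07 m is 0.0875.

>>> {"op": "send_path", "data": {"rows": "0,-0.0038,0.0109,0,0,0,0.008 | 0,-0.0069,0.0218,0,0,0,0.008 | 0,-0.0096,0.0329,0,0,0,0.008 | 0,-0.012,0.044,0,0,0,0.008 | 0,-0.0139,0.0553,0,0,0,0.008 | 0,-0.0154,0.0665,0,0,0,0.008 | 0,-0.0163,0.075,0,0,0,0.008 | 0,-0.0168,0.0813,0,0,0,0.008 | 0,-0.017,0.0875,0,0,0,0.008 | 0,-0.017,0.09,0,0,0,0.008"}}

```text
t: 5.25
tcp_pos: [0.4323, 0.2215, 0.0515]
tcp_rot: [[0.001, 1.0, 0.003], [1.0, -0.001, 0.001], [0.001, 0.003, -1.0]]
force: [6.4, 3.1, -0.0]
gripper_width: 0.013
gripper_force: 30.0
```

To row units: 0.006 m is 0.0075, 0.004 m is 0.005.

>>> {"op": "send_path", "data": {"rows": "0,0.0004,0.0025,0,0,0,0.008 | 0,0.0004,0.005,0,0,0,0.008 | 0,0.0004,0.0075,0,0,0,0.008 | 0,0.0004,0.0075,0,0,0,0.008"}}

```text
t: 5.65
tcp_pos: [0.4324, 0.2216, 0.0483]
tcp_rot: [[0.0, 1.0, 0.001], [1.0, -0.0, 0.0], [0.0, 0.001, -1.0]]
force: [-9.2, -2.9, 28.8]
gripper_width: 0.0129
gripper_force: 30.0
```

>>> {"op": "send_path", "data": {"rows": "0,0,0.0013,0,0,0,0.008 | 0,0,0.0025,0,0,0,0.008 | 0,0,0.0025,0,0,0,0.008"}}

```text
t: 5.95
tcp_pos: [0.4324, 0.2218, 0.0473]
tcp_rot: [[0.0, 1.0, 0.001], [1.0, -0.0, 0.0], [0.0, 0.001, -1.0]]
force: [-14.1, -3.4, 39.1]
gripper_width: 0.0136
gripper_force: 30.0
```

Firm upward contact, 29–39 N, so the lid seems to be on its stop. I'll ease off and look before releasing.

To row units: -0.004 m is -0.005, -0.002 m is -0.0025.

>>> {"op": "send_path", "data": {"rows": "0,0,-0.0025,0,0,0,0.008 | 0,0,-0.005,0,0,0,0.008 | 0,0,-0.005,0,0,0,0.008"}}

```text
t: 6.25
tcp_pos: [0.4322, 0.2217, 0.0479]
tcp_rot: [[0.001, 1.0, 0.002], [1.0, -0.001, 0.001], [0.001, 0.002, -1.0]]
force: [5.3, 4.2, 0.5]
gripper_width: 0.0135
gripper_force: 30.0
```

Run:
```python
from h import *
s=optics.snapshot("side")[:,:,::-1];cv2.imwrite("pics/c4.png",cv2.resize(s[220:410,200:420],None,fx=3,fy=3))
```

```text
(no output)
```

View pics/c4.png

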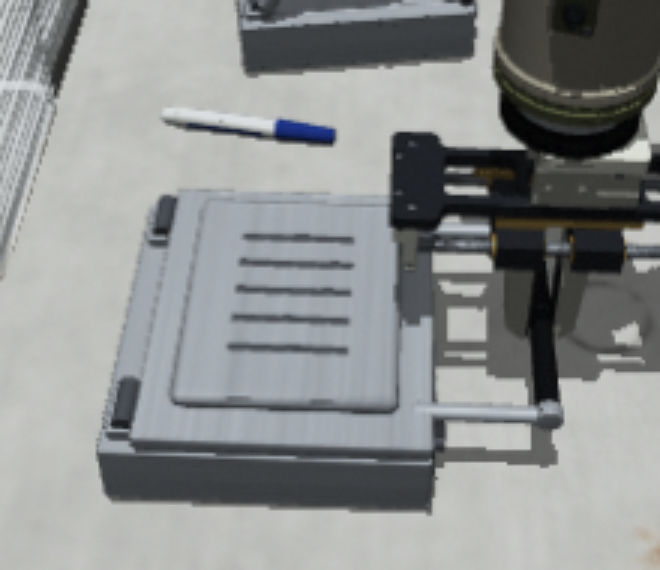

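The crop shows the lid lying flat on the base, with the arm level to its bar end at crop (548,412). I'll press lightly, open a little (the base is only 65 mm from the bar), then rise straight up.

To row units: 0.002 m is 0.0025.

>>> {"op": "send_path", "data": {"rows": "0,0,0.0025,0,0,0,0.008 | 0,0,0.0025,0,0,0,0.008 | 0,0,0.0025,0,0,0,0.02 | 0,0,0.0025,0,0,0,0.035 | 0,0,0.0025,0,0,0,0.04 | 0,0,0.0025,0,0,0,0.04 | 0,0,0.0025,0,0,0,0.04"}}

```text
t: 7.0
tcp_pos: [0.431, 0.221, 0.0449]
tcp_rot: [[0.001, 1.0, -0.001], [1.0, -0.001, -0.0], [-0.0, -0.001, -1.0]]
force: [-0.3, 0.2, -0.3]
gripper_width: 0.0395
gripper_force: 0.0
```

>>> {"op": "send_path", "data": {"rows": "0,0,-0.025,0,0,0,0.04 | 0,0,-0.0625,0,0,0,0.04 | 0,0,-0.1125,0,0,0,0.04 | 0,0,-0.175,0,0,0,0.04 | 0,0,-0.2375,0,0,0,0.04 | 0,0,-0.3,0,0,0,0.04 | 0,0,-0.3,0,0,0,0.04 | 0,0,-0.3,0,0,0,0.04"}}

```text
t: 7.8
tcp_pos: [0.4322, 0.2215, 0.2868]
tcp_rot: [[0.001, 1.0, 0.003], [1.0, -0.001, 0.001], [0.001, 0.003, -1.0]]
force: [0.7, 0.3, -0.4]
gripper_width: 0.0401
gripper_force: 0.0
```

Run:
```python
from h import *
s=optics.snapshot("side")[:,:,::-1];cv2.imwrite("pics/c5.png",s[90:420,200:460])
```

```text
(no output)
```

View pics/c5.png

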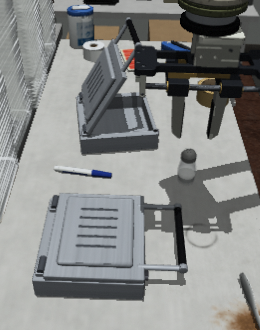

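The lid is flat on its base with the bar clear at about (382,297)–(383,358). The empty sealer is still open and the gripper is clear. One height check, then I'll hand it in.

Run:
```python
from h import *
for p in((381,300),(380.5,350)):
    o,d=ray("side",p);print(o+d*(.431-o[0])/d[0], plane("side",p,.062))
```

```text
[0.431      0.19858031 0.10025103] [0.42456036 0.16142935 0.062     ]
[0.431      0.26523388 0.04126096] [0.43416974 0.28136121 0.062     ]
```

```bash
python3 -c "
from workcell import robot, optics, finish_job, get_obs
print(finish_job())"
```

```text
the job is handed in; nothing more can be done
None
```

I lowered the croquette sealer's lid under control until it rested on its stop, let go of the bar and moved the gripper clear; the empty sealer is still open, and I handed the job in at about 8 s. I judged "fully down" from firm contact at the stop and the side picture; my last camera check of the bar height was inconclusive.

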